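# Seat the orifice plug and hold the sprung gauge on its test spot

### The job

Plug the black steel orifice plug fully home into the rectangular socket of the steel checking block and let go of it; then take the sprung gauge out of its stand and hold it upright with its tip on the ringed test spot on top of the plug, pressing lightly so that the sprung tip is pushed in about half way (a push of about 3 N). Finish while still holding the gauge there, and leave the other things on the bench alone.

Things in the scene. Friction and masses are not known exactly. Their poses are not given: they have to be found in the camera images.
- plug: loose black steel orifice plug, 0.25 to 0.5 kg, standing on its shank. Origin: centre of the underside, z up. Shank 36 (x) by 22 (y) by 20 mm high; above it a head 52 (x) by 34 mm (y), from 20 to 48 mm up. On its flat top a 10 mm orifice lies 13 mm to -x, the ringed spot 13 mm to +x. Grip the head across its 34 mm; seated, the head's underside rests on the block
- spot (a point): centre of the ringed bright test spot (11 mm across) on the plug's top face: 13 mm to the plug's +x from its centre, 48 mm above the plug's origin
- nest: fixed steel checking block, 110 (x) by 90 (y) by 30 mm high, origin at the centre of its underside, z up. In the middle of its top a rectangular socket 38 (x) by 24 (y) mm, 24 mm deep, mouth chamfered 2 mm: the plug's shank fits with 1 mm play each side, long side along the block's x, either way round
- socket (a point): centre of the socket's mouth, in the block's top face, 30 mm above the bench; axes as the block
- stand: fixed gauge stand: 84 mm square foot 8 mm high, on it an aluminium block 56 mm square whose top is 62 mm above the bench, with a 20 mm upright hole down its centre. Origin: centre of the underside
- probe: loose sprung gauge, 0.18 kg, hanging upright in the stand's hole by its collar. Origin: centre of the nose's lower end, 22 mm above the bench in the stand; z up. Nose 16 mm thick from 0 to 40 mm; collar 30 mm across to 48; square grey grip 26 x 26 mm (sides along x, y) from 48 to 108; cap 20 mm across to 116. A sprung tip 7 mm thick stands 14 mm out below the origin
- tip (a point): lowest point of the round-ended sprung tip of the gauge, 14 mm below the gauge's origin when the tip is out; it moves with the tip
- plunger (a joint): how far the sprung tip is pushed into the gauge, m: 0 out, 0.012 fully in. Spring: 1.5 N to start it moving plus 0.3 N per mm; about 3.3 N at half way (0.006)
- ring_lap: bystander: grey cast-iron ring lap, 60 mm outside, 36 mm bore, 24 mm high, flat on the bench; origin at the centre of its underside
- sleeve: bystander: copper-plated sleeve, 36 mm outside, 45 mm high, upright on the bench; origin at the centre of its underside
- guard_tube: bystander: clear acrylic guard tube, 48 mm outside, 65 mm high, upright on the bench; origin at the centre of its underside
- spool: bystander: steel spool, 34 mm across its flanges, 46 mm high, upright on the bench; origin at the centre of its underside
- jar: bystander: amber glass jar with dark lid, 48 mm across, 50 mm high, on the bench; origin at the centre of its underside
- stone: bystander: grey honing stone, 28 x 75 x 14 mm, flat on the bench; origin at the centre of its underside
Not all that is in view belongs to the job. Of the things shaped like the stand, the aluminium one is meant.

How it is judged (in metres and radians):
On the way, in this order (a step that is already met when the one before it is completed fails the run):
1. the plug is fully home in the socket and let go, the gauge still in its stand (z of plug in the frame of socket below -0.018 m and horizontal distance between plug and socket below 0.003 m and angle between plug's own z axis and vertical below 0.06 rad and angle between the x axis of plug and the x axis of nest, either way round below 0.12 rad and contact force between the fingers and plug below 0.1 N and horizontal distance between probe and stand below 0.02 m), for 0.2 s.
2. the gauge is lifted clear of its stand (z of probe in the frame of stand above 0.07 m and contact force between probe and stand below 0.05 N), for 0.1 s.
At the end, for the whole second after the job is handed in: Plug in the socket 18 mm deep or more, within 3 mm of centre, upright (0.06 rad), let go; gauge held still and upright (0.1 rad) in the fingers, tip within 5 mm of the spot's centre, pushed in 2 to 10.5 mm, pressing on the plug with 1 to 7 N (z of plug in the frame of socket below -0.018 m and horizontal distance between plug and socket below 0.003 m and angle between plug's own z axis and vertical below 0.06 rad and angle between the x axis of plug and the x axis of nest, either way round below 0.12 rad and contact force between the fingers and plug below 0.1 N and distance between tip and spot below 0.005 m and angle between probe's own z axis and vertical below 0.1 rad and height (world z) of probe above 0.06 m and value of joint plunger between 0.002 and 0.0105 m and contact force between probe and plug between 1 and 7 N and contact force between the fingers and probe above 2 N and linear speed of probe below 0.02 m/s); the arm keeps its last pose, push and grip.
It fails at once if the gauge pressed hard on the plug (over 20 N) (contact force between probe and plug above 20 N).
It fails at once if a bystander pushed away by more than 25 mm or tipped over (distance of any of ring_lap, sleeve, guard_tube, spool, jar, stone from where it was at the start of the episode above 0.025 m or angle between any of ring_lap, sleeve, guard_tube, spool, jar, stone's own z axis and vertical above 0.5 rad).
It also fails if it takes over 69 s, if anything falls off the work surface, if the arm or the gripper's body presses on something with over 40 N, if the wrist force passes 120 N, or if a joint passes its speed limit or range.

### The arm

A 6-joint arm with a two-finger parallel gripper is mounted at the origin on the work surface. World frame = base frame: x ahead of the robot, y to its left, z up, the work surface at z = 0. Lengths are in mm, angles in rad, forces in N, time in s.
With the tool pointing down it reaches from about 325 to 925 mm from the base axis. Payload 3.1 kg.
Tool frame: the origin (TCP) lies on the mounting face of the last link; the fingertips stand 173 mm ahead of it and the grasp point (between the pads) lies 155 mm ahead of it; z points along the fingers, y is the line along which they close (so a half turn about z gives the same grasp; the last joint's range is limited). The gripper opens to 85 mm and grips with 20 to 120 N. Pads are 22 mm wide; open, the fingers measure 114 mm over their backs; the gripper's body (76 mm by 85 mm) begins 54 mm behind the grasp point. The pads swing forward as they close: fully open they stand 13 mm farther back than shut.
Start: joints at [-0.112, 0.217, 1.613, -0, 1.311, -0.112], TCP at [625.013, 0.021, 404.7] pointing down, gripper open.
Joint ranges: [-2.75, 2.75], [-0.78, 2.1], [0.31, 2.55], [-1.13, 4.27], [0.13, 2.63], [-2.58, 2.58]. Speed limits (rad/s): [2.79, 2.79, 3.14, 3.14, 3.14, 3.14].

### API

Orientations are given as a unit quaternion [w, x, y, z].
In Python, from plant import * gives the robot as it stands.
- The arm moves only by the tool step_arm, never from a script. Its argument "commands" is a list of rows, each a list of 6 numbers: the shift along the tool's x, y, z in mm, then the turn, a rotation vector about the tool's x, y, z in degrees. In form: [[x, y, z, ax, ay, az], ...]. A call has 1 to 20 rows; each row is the pose to reach, as a shift and turn from the pose commanded when the call began, along the tool's axes at that moment; what a row does not reach only later rows make up. A row lasts 1/8 s, in which the tool goes at most 62.5 mm and 10.7 degrees, less where a joint would pass 70% of its speed; a pose out of reach is approached as far as the arm can. A call with a gripper value outside its range is refused whole. "grip" is the finger opening in mm, from 0 to 85.4, set as the call begins (left out, the last holds). The fingers move at their own pace and stop on an object; the grip force is fixed at half the most. Time passes only in rows, so rows that repeat a pose let the fingers close. It gives the time, the measured TCP pose, the force, the opening and the grip force at its end, in the units of the state.
- get_state(): the state, without advancing time (a new reading comes with each control period).
- read_camera(name): name is "scene" or "side" or "wrist"; returns the picture (480x640x3 uint8, blue, green, red); there is no depth.
- camera_info(name): a dict with "K" (3x3 intrinsics, pixels), "R" (3x3) and "t" (3): a world point X has camera coordinates R X + t; the wrist camera has in their place "hand_eye" (4x4, takes a point from camera to tool coordinates, whose origin is the TCP and whose axes are the flange's). Camera axes: x right, y down, z forward; pixel columns grow to the right and rows downward; lengths in mm; the calibration is good to about 2 mm. A picture is of the moment at which its call begins: read the wrist's pose just before it. camera_info takes no time and is no camera call.
- close_job(): hands the job in; it is judged then, once.
The state is a dict: "time_s": time; "q": joint angles; "dq": joint speeds; "joint_torque": joint torques, N m; "tool_pos": TCP position; "eef_rot": TCP orientation; "contact_force": force on the tool from outside, world axes, zero at the start; "wrist_torque": the same for the moment, N m; "opening": opening from 0.0 (shut) to 1.0 (fully open); "grasp_force": force on a finger pad.
Only numpy, scipy, OpenCV 4.12 (cv2) and the standard library are available. Lean on these libraries where they do the work, as an engineer would, in place of code of your own. Each camera call takes 0.05 s, during which the arm holds its last target. There are 200 camera calls.

## Working session

There is one attempt and no reset: what is moved stays moved. The work goes in short steps, Python scripts to look and compute and a tool call to move; the robot and the scene stay as the last step left them, time stands still between calls to the robot, and variables do not carry over. Pictures are saved under pics/ and viewed, at most 12 in all, crops included, and the job is handed in when it is done.

Besides the shell and the picture viewer there is one more tool, called after "Call:" by a JSON object that holds its "api" and its "payload". step_arm: Moves the arm, as the interface text tells. Its arguments: {"type":"object","properties":{"commands":{"type":"array","items":{"type":"array","items":{"type":"number"}}},"grip":{"type":"number"}},"required":["commands"]}

```bash
mkdir -p pics; cat > h.py <<'E'
from plant import *
import numpy as np, cv2
from scipy.spatial.transform import Rotation as Rn
def cam(name, s=None):
    c=camera_info(name); K=np.array(c["K"])
    if "R" in c: return K,np.array(c["R"]),np.array(c["t"]).ravel()
    H=np.array(c["hand_eye"]); s=s or get_state(); q=s["eef_rot"]
    T=np.eye(4); T[:3,:3]=Rn.from_quat([q[1],q[2],q[3],q[0]]).as_matrix(); T[:3,3]=s["tool_pos"]
    M=np.linalg.inv(T@H); return K,M[:3,:3],M[:3,3]
def ray(C,p):
    K,R,t=C; d=R.T@np.linalg.solve(K,[p[0],p[1],1.]); return -R.T@t,d/np.linalg.norm(d)
def onz(C,p,z):
    o,d=ray(C,p); return o+d*(z-o[2])/d[2]
def two(C1,p1,C2,p2):
    o1,d1=ray(C1,p1);o2,d2=ray(C2,p2)
    a=np.linalg.lstsq(np.c_[d1,-d2],o2-o1,rcond=None)[0]
    A=o1+a[0]*d1;B=o2+a[1]*d2; return (A+B)/2,np.linalg.norm(A-B)
def proj(C,X):
    K,R,t=C; x=K@(R@np.array(X)+t); return x[:2]/x[2]
E
python3 - <<'E'
from h import *
s=get_state();print(s["tool_pos"],s["eef_rot"],s["contact_force"])
for n in ["scene","side","wrist"]:
    c=cam(n); print(n,-c[1].T@c[2],c[1][2], c[0][0,0]); cv2.imwrite(f"pics/{n}0.png",read_camera(n))
E
```

```text
[6.24609323e+02 4.10173038e-02 4.03342502e+02] [-0.00093511  0.70710987  0.70710267 -0.00075039] [0.09325382 0.23587104 0.89287147]
scene [1254.23412198 -232.37205876  688.64403941] [-0.74880992  0.23271717 -0.62058555] 539.74419883102
side [ 237.53177779 -668.59633268  985.43475214] [ 0.2481251   0.56048356 -0.79012158] 495.06598011599806
wrist [625.7777882   68.50455926 372.70173779] [-0.00362458 -0.26886436 -0.96317123] 365.87166542021515
```

View pics/scene0.png

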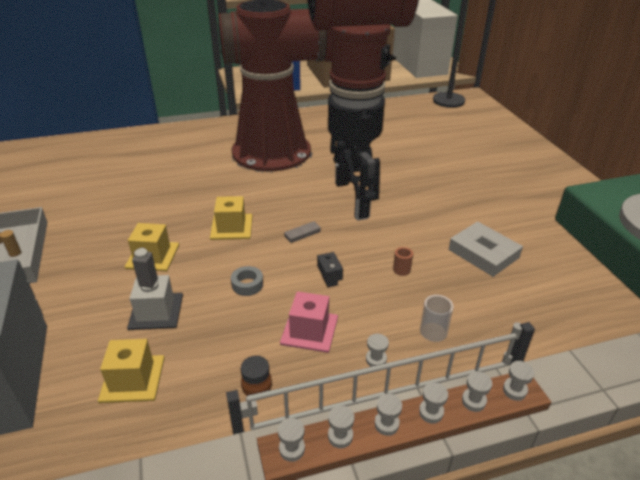

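View pics/side0.png

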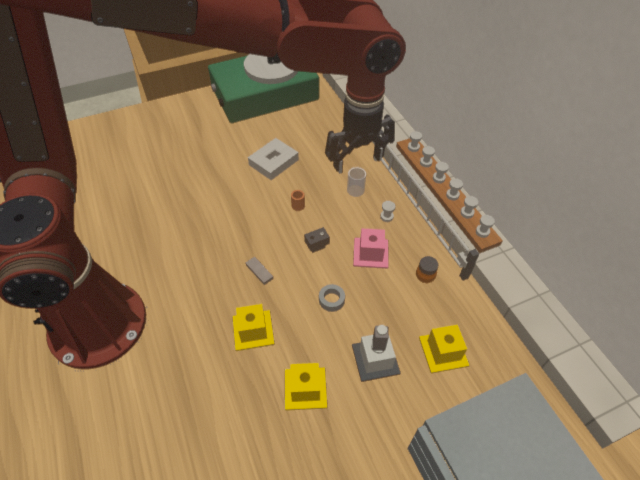

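View pics/wrist0.png

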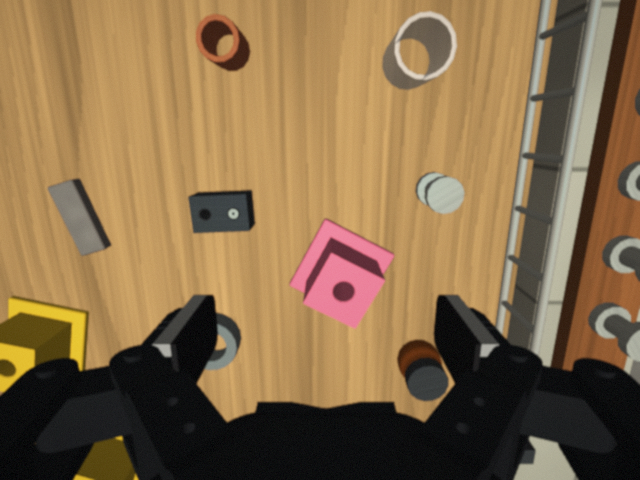

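The scene view shows the plug at (330,268), the grey block with its rectangular socket at (486,247), the aluminium stand with the gauge at (155,285), and yellow and pink look-alikes at (149,245), (230,215), (130,370) and (310,318). In the side view the same three are at (317,239), (273,157) and (378,350). In the wrist view the plug is at (222,211), its orifice at (205,213) and its spot at (233,213). The stand at scene (155,300) is the only grey one and it holds the gauge. I'll confirm that in one enlarged montage.

```bash
python3 - <<'E'
from h import *
def t(n,x,y):
    im=cv2.imread(f"pics/{n}0.png")[y:y+100,x:x+88]; return cv2.resize(im,None,fx=3,fy=3,interpolation=cv2.INTER_CUBIC)
m=np.vstack([np.hstack([t("scene",288,220),t("scene",442,200),t("scene",112,235)]),np.hstack([t("side",275,190),t("side",230,110),t("side",335,300)])])
cv2.imwrite("pics/m1.png",m);print(m.shape)
W=cam("wrist");S=cam("scene");D=cam("side")
im=cv2.imread("pics/wrist0.png")[170:250,170:275]
mask=(im.max(2)<75).astype(np.uint8)
c=max(cv2.findContours(mask,0,2)[0],key=cv2.contourArea);print(cv2.boxPoints(cv2.minAreaRect(c))+[170,170])
g=cv2.cvtColor(im,cv2.COLOR_BGR2GRAY);print("spot",np.argwhere(g[:, 50:75]>130).mean(0)+[170,220],)
for z in (48,):
  a=onz(W,(233,213),z);b=onz(W,(205,213),z);print(a,b,np.linalg.norm(a-b))
E
```

```text
(600, 792, 3)
[[189.59265327 192.81629562]
 [252.05271912 190.31789017]
 [253.59585571 228.89616776]
 [191.13578796 231.39457321]]
spot [208.72612086 232.05360624]
[5.41115140e+02 3.36000229e-01 4.80000000e+01] [5.15715404e+02 3.46008096e-01 4.80000000e+01] 25.39973876302173
```

View pics/m1.png

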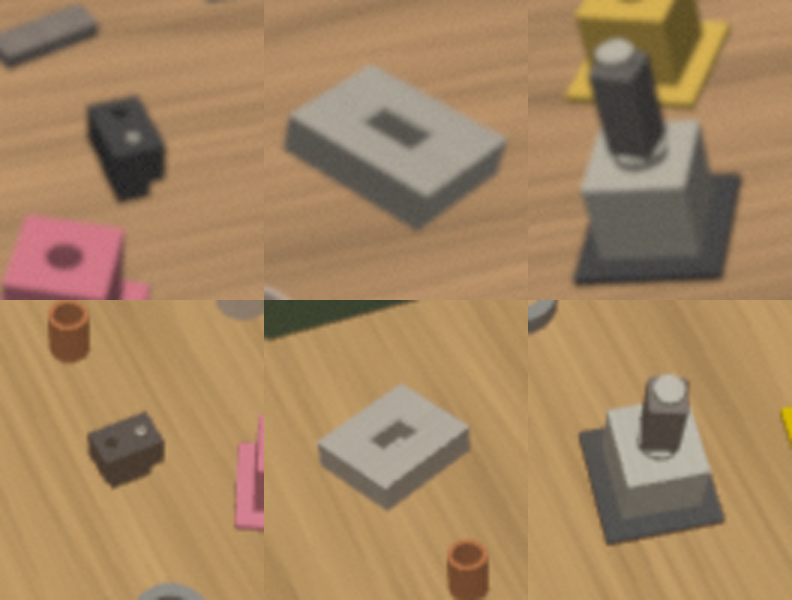

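The montage confirms the targets. The plug's spot and orifice are clear, the block's socket is clear, and the grey stand with the dark grip and light cap is the aluminium one.

```bash
python3 - <<'E'
from h import *
np.set_printoptions(precision=1,suppress=True)
W=cam("wrist");S=cam("scene");D=cam("side")
P={"spot":((332,265.7),(322,233.7)),"orif":((327.3,257.7),(312,237.3)),"sock":((486.7,242.7),(273,154.7)),"n_back":((477,222),(248.3,159)),
"n_left":((450.3,239.7),(271.3,171)),"n_right":((522.3,248),(276,138.3)),"n_front":((497.3,265.7),(298.3,153.3)),
"cap":((140.7,250.7),(382.3,329.3))}
for k,(a,b) in P.items(): print(k,*two(S,a,D,b))
print("W-S spot",*two(W,(232.5,213),S,(332,265.7)),"W-D",*two(W,(232.5,213),D,(322,233.7)))
R0=[("n%d"%i,onz(S,p,30)) for i,p in enumerate([(477,222),(522.3,248),(497.3,265.7),(450.3,239.7),(486.7,242.7)])];print(*R0,sep="\n")
R0=[onz(D,p,30) for i,p in enumerate([(248.3,159),(276,138.3),(298.3,153.3),(271.3,171),(273,154.7)])];print(*R0,sep="\n")
print("stand", *[onz(S,p,62) for p in [(169.3,276),(163.3,299),(130.3,298.3)]],"\n foot",*[onz(S,p,8) for p in [(183,293.5),(176.5,327),(128,328)]])
print(onz(D,(382.3,329.3),138))
E
```

```text
spot [542.2  -0.1  46.6] 2.286970563660028
orif [516.2  -0.6  45.5] 0.800286159579024
sock [537.3 325.4  26.9] 1.4015932315676303
n_back [468.7 340.8  25.5] 4.888187257807332
n_left [509.4 260.7  29.7] 3.634338319549635
n_right [569.7 386.9  25.6] 0.11483540528168822
n_front [605.6 307.4  24.9] 5.88530258390832
cap [ 523.5 -319.4  137.4] 3.654237176366776
W-S spot [540.7   0.6  46.5] 1.3381409578851329 W-D [541.3  -0.6  46.4] 2.466577231641043
('n0', array([471.8, 340.1,  30. ]))
('n1', array([574.2, 382.9,  30. ]))
('n2', array([608.2, 307.1,  30. ]))
('n3', array([511.3, 258.3,  30. ]))
('n4', array([540. , 323.8,  30. ]))
[467.4 332.5  30. ]
[568.2 382.   30. ]
[603.1 298.1  30. ]
[509.4 263.   30. ]
[536.2 321.3  30. ]
stand [ 507.4 -284.2   62. ] [ 562.9 -297.6   62. ] [ 546.3 -349.7   62. ] 
 foot [ 498.5 -268.2    8. ] [ 578.9 -286.     8. ] [ 558.7 -364.6    8. ]
[ 523.7 -321.5  138. ]
```

Heights agree with the text: spot 46.5, block top 27–30 and cap 137. The plug is at about (528.5, 0), with its +x along world x. The block is turned about 24° and the stand about -14°. I'll turn the gripper and hover over the plug.

Call:
{"api": "step_arm", "payload": {"commands": [[0, -40, 30, 0, 0, 10], [0, -80, 60, 0, 0, 20], [0, -96.5, 75, 0, 0, 30], [0, -96.5, 75, 0, 0, 40], [0, -96.5, 75, 0, 0, 50], [0, -96.5, 75, 0, 0, 60], [0, -96.5, 75, 0, 0, 70], [0, -96.5, 75, 0, 0, 80], [0, -96.5, 75, 0, 0, 90], [0, -96.5, 75, 0, 0, 90], [0, -96.5, 75, 0, 0, 90], [0, -96.5, 75, 0, 0, 90]]}}

```text
time_s: 1.65
tool_pos: [528.5, 0.0, 329.6]
eef_rot: [-0.0, 1.0, 0.001, -0.0]
contact_force: [-0.1, -0.4, 0.7]
opening: 0.998
grasp_force: 0.0
```

```bash
python3 - <<'E'
from h import *
np.set_printoptions(precision=2,suppress=True)
s=get_state();W=cam("wrist",s);im=read_camera("wrist");cv2.imwrite("pics/w1.png",im)
print(s["tool_pos"],s["eef_rot"],s["q"])
p=proj(W,[528.5,0,48]);print(p)
x,y=p.astype(int)
g=cv2.cvtColor(im,cv2.COLOR_BGR2GRAY)
pa=proj(W,[541.5,0,48]).astype(int);pb=proj(W,[515.5,0,48]).astype(int)
def blob(p,th,inv):
    r=16;c=g[p[1]-r:p[1]+r,p[0]-r:p[0]+r];m=((c<th) if inv else (c>th)).astype(np.uint8)
    for k in cv2.findContours(m,0,2)[0]:
        if cv2.contourArea(k)>20:
            q=np.array(cv2.minEnclosingCircle(k)[0])+p-r; print(q,cv2.contourArea(k),onz(W,q,48))
print("spot",pa);blob(pa,110,0);print("orif",pb);blob(pb,25,1)
cv2.imwrite("pics/w1c.png",cv2.resize(im[max(y-100,0):y+100,max(x-130,0):x+130],None,fx=3,fy=3))
E
```

```text
[528.48   0.03 329.62] [-0.  1.  0. -0.] [-0.13  0.09  1.91  0.    1.15  1.44]
[325.88 235.43]
spot [325 217]
[325.71 218.43] 122.0 [540.89   0.13  48.  ]
orif [325 252]
[326.9 252.5] 23.5 [515.73  -0.74  48.  ]
```

View pics/w1c.png

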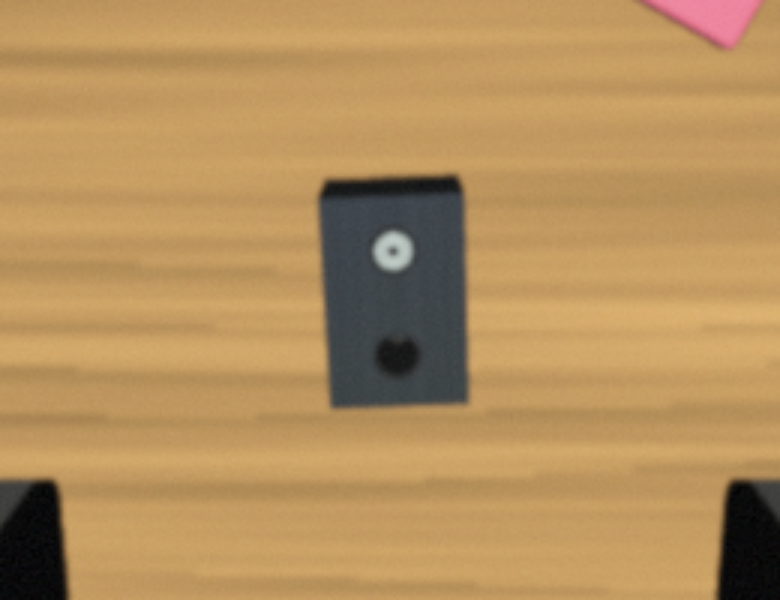

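The crop shows the plug square to the view. Its spot is at (393,250) and its orifice at (397,355), so the yaw is about +2°. I'll descend to grasp it.

Call:
{"api": "step_arm", "payload": {"commands": [[0, 0.3, 40, 0, 0, -2.2], [0, 0.3, 80, 0, 0, -2.2], [0, 0.3, 110, 0, 0, -2.2], [0, 0.3, 130, 0, 0, -2.2], [0, 0.3, 137.5, 0, 0, -2.2], [0, 0.3, 137.5, 0, 0, -2.2], [0, 0.3, 137.5, 0, 0, -2.2]]}}

```text
time_s: 2.58
tool_pos: [529.3, -0.4, 193.3]
eef_rot: [0.0, 1.0, 0.019, 0.001]
contact_force: [0.4, 0.6, 0.0]
opening: 1.003
grasp_force: 0.0
```

Call:
{"api": "step_arm", "payload": {"commands": [[0, 0, 0, 0, 0, 0], [0, 0, 0, 0, 0, 0], [0, 0, 0, 0, 0, 0], [0, 0, 0, 0, 0, 0], [0, 0, 0, 0, 0, 0], [0, 0, 0, 0, 0, 0], [0, 0, 0, 0, 0, 0], [0, 0, 0, 0, 0, 0], [0, 0, 0, 0, 0, 0], [0, 0, 0, 0, 0, 0]], "grip": 25}}

```text
time_s: 3.82
tool_pos: [528.9, -0.4, 192.8]
eef_rot: [0.0, 1.0, 0.019, 0.001]
contact_force: [-0.9, -1.0, 4.8]
opening: 0.385
grasp_force: 61.4
```

Grasped: the opening of 33 mm matches the head. I'll lift and carry it to a viewing pose beside the block.

Call:
{"api": "step_arm", "payload": {"commands": [[0, 0, -30, 0, 0, 0], [0, 0, -80, 0, 0, 0], [0, 0, -125, 0, 0, 0], [-10, -50, -137, 0, 0, -5], [-20, -100, -137, 0, 0, -9], [-30, -150, -137, 0, 0, -13], [-40, -200, -137, 0, 0, -17], [-48, -245, -137, 0, 0, -20], [-52, -275, -137, 0, 0, -22], [-52, -292, -137, 0, 0, -22], [-52, -292, -137, 0, 0, -22], [-52, -292, -137, 0, 0, -22], [-52, -292, -137, 0, 0, -22]]}}

```text
time_s: 5.45
tool_pos: [465.6, 288.4, 329.0]
eef_rot: [0.0, 0.978, 0.209, -0.0]
contact_force: [-0.4, 0.1, -5.0]
opening: 0.389
grasp_force: 61.3
```

```bash
python3 - <<'E'
from h import *
np.set_printoptions(precision=2,suppress=True)
s=get_state();W=cam("wrist",s);im=read_camera("wrist");cv2.imwrite("pics/w2.png",im)
print(s["tool_pos"],s["eef_rot"],s["contact_force"],s["opening"])
print(proj(W,[538,323,30]))
cv2.imwrite("pics/w2v.png",cv2.resize(im,(800,600)))
E
```

```text
[465.62 288.43 328.97] [ 0.    0.98  0.21 -0.  ] [-0.4   0.13 -4.99] 0.38945504239493933
[322.15 117.9 ]
```

View pics/w2v.png

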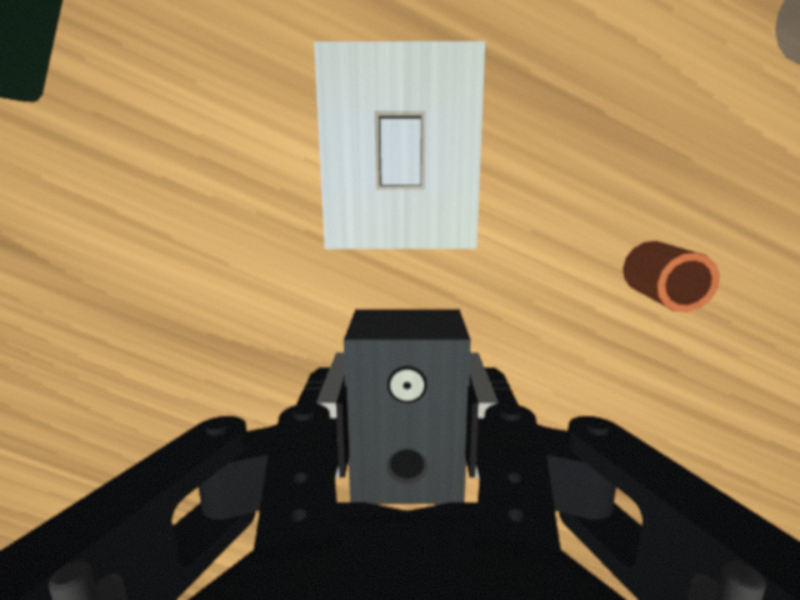

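The wrist view (800 px wide) shows the block's top spanning (315–485, 42–248) with the socket at (401,150), nearly square to the tool. The plug is held straight, with its spot at (407,385) and its orifice at (407,464). Next I'll measure both.

```bash
python3 - <<'E'
from h import *
np.set_printoptions(precision=2,suppress=True)
s=get_state();W=cam("wrist",s);im=cv2.imread("pics/w2.png");g=cv2.cvtColor(im,cv2.COLOR_BGR2GRAY)
hsv=cv2.cvtColor(im,cv2.COLOR_BGR2HSV)
m=((g>150)&(hsv[...,1]<60)).astype(np.uint8);m[205:]=0
cs,h=cv2.findContours(m,cv2.RETR_CCOMP,cv2.CHAIN_APPROX_NONE)
i=max(range(len(cs)),key=lambda k:cv2.contourArea(cs[k]))
ap=cv2.approxPolyDP(cv2.convexHull(cs[i]),6,True).reshape(-1,2)
print("nest px",ap.tolist())
def quad(px,z):
    X=np.array([onz(W,p,z)[:2] for p in px]);r=cv2.minAreaRect(X.astype(np.float32));print(X.tolist() if len(X)<6 else "",r);return r
quad(cs[i].reshape(-1,2),30)
for k in range(len(cs)):
    if h[0][k][3]==i and cv2.contourArea(cs[k])>200: print("hole");quad(cs[k].reshape(-1,2),30)
zt=s["tool_pos"][2]-192.8+48
def ell(x,y,r,inv):
    c=g[y-r:y+r,x-r:x+r];mm=((c<40) if inv else (c>110)).astype(np.uint8)
    k=max(cv2.findContours(mm,0,2)[0],key=cv2.contourArea);q=np.array(cv2.minEnclosingCircle(k)[0])+[x-r,y-r];print(q,cv2.contourArea(k),onz(W,q,zt));return onz(W,q,zt)
a=ell(325,308,18,0);b=ell(326,371,18,1)
print("plug c",(a+b)/2,"len",np.linalg.norm(a-b),"yaw",np.degrees(np.arctan2(*(a-b)[1::-1])))
q=s["eef_rot"];Rm=Rn.from_quat([q[1],q[2],q[3],q[0]]).as_matrix();print("tool yaw",np.degrees(np.arctan2(Rm[1,0],Rm[0,0])))
print("plug c in tool",Rm.T@((a+b)/2-s["tool_pos"]))
E
```

```text
nest px [[387, 33], [381, 197], [260, 198], [251, 34]]
 ((535.701171875, 323.95416259765625), (110.39517211914062, 90.37046813964844), 24.14240074157715)
hole
 ((535.5733032226562, 324.2870788574219), (40.24650192260742, 25.413427352905273), 23.012622833251953)
[325.14 307.98] 498.0 [476.82 293.27 184.32]
[325.12 371.5 ] 436.0 [453.8  283.01 184.32]
plug c [465.31 288.14 184.32] len 25.20817608413893 yaw 24.01567288534155
tool yaw 24.10510051829487
plug c in tool [ -0.42   0.14 144.8 ]
```

The block measures 110.4×90.4, which matches its size, with the centre at (535.7, 324.1) and yaw 24°. The plug has to go +78.9 in x and -4.1 in y. I'll move above the mouth, then insert in small steps.

Call:
{"api": "step_arm", "payload": {"commands": [[40, -2, 0, 0, 0, 0], [70, -4, 15, 0, 0, 0], [78.9, -4.1, 45, 0, 0, 0], [78.9, -4.1, 75, 0, 0, 0], [78.9, -4.1, 92, 0, 0, 0], [78.9, -4.1, 97, 0, 0, 0], [78.9, -4.1, 97, 0, 0, 0], [78.9, -4.1, 97, 0, 0, 0]]}}

```text
time_s: 6.5
tool_pos: [536.4, 325.9, 234.0]
eef_rot: [-0.0, 0.978, 0.21, 0.002]
contact_force: [-0.2, 0.6, -4.8]
opening: 0.388
grasp_force: 61.3
```

```bash
python3 - <<'E'
from h import *
s=get_state();print(s["tool_pos"],s["contact_force"])
t=[]
for n in("scene","side"):
    im=read_camera(n);c=proj(cam(n),[536,324,45]).astype(int);t.append(cv2.resize(im[c[1]-50:c[1]+50,c[0]-60:c[0]+60],(400,333),interpolation=cv2.INTER_CUBIC))
cv2.imwrite("pics/m2.png",np.hstack(t))
E
```

```text
[536.37295003 325.91750042 233.96458086] [-0.21144061  0.59332582 -4.83057856]
```

View pics/m2.png

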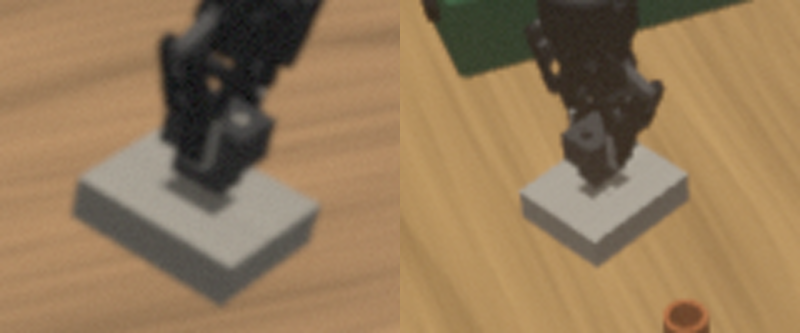

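Both views show the plug right over the mouth. The measured TCP is about 1.3 mm off the target, so I'll correct it and descend gradually.

Call:
{"api": "step_arm", "payload": {"commands": [[-0.9, 1.0, 0, 0, 0, 0], [-0.9, 1.0, 0, 0, 0, 0], [-0.9, 1.0, 4, 0, 0, 0], [-0.9, 1.0, 8, 0, 0, 0], [-0.9, 1.0, 11, 0, 0, 0], [-0.9, 1.0, 13, 0, 0, 0], [-0.9, 1.0, 15, 0, 0, 0], [-0.9, 1.0, 15, 0, 0, 0]]}}

```text
time_s: 7.6
tool_pos: [535.2, 324.3, 217.0]
eef_rot: [0.0, 0.978, 0.21, -0.0]
contact_force: [-0.1, 0.4, -3.8]
opening: 0.389
grasp_force: 61.3
```

The plug is about 6 mm in with no contact force. I'll carry on down.

Call:
{"api": "step_arm", "payload": {"commands": [[0.3, 0, 3, 0, 0, 0], [0.3, 0, 6, 0, 0, 0], [0.3, 0, 9, 0, 0, 0], [0.3, 0, 11, 0, 0, 0], [0.3, 0, 12.5, 0, 0, 0], [0.3, 0, 13, 0, 0, 0], [0.3, 0, 13, 0, 0, 0]]}}

```text
time_s: 8.48
tool_pos: [535.5, 324.5, 204.2]
eef_rot: [-0.0, 0.978, 0.21, 0.0]
contact_force: [-0.2, -0.2, -4.3]
opening: 0.386
grasp_force: 61.3
```

Call:
{"api": "step_arm", "payload": {"commands": [[0, 0, 1, 0, 0, 0], [0, 0, 1.5, 0, 0, 0], [0, 0, 2, 0, 0, 0], [0, 0, 2, 0, 0, 0]]}}

```text
time_s: 8.98
tool_pos: [535.6, 324.5, 202.9]
eef_rot: [0.0, 0.978, 0.21, -0.0]
contact_force: [-1.9, 0.2, 1.1]
opening: 0.386
grasp_force: 64.4
```

It is seated: TCP at 202.9 as expected and the force has risen by 6 N. I'll release, retreat and look.

Call:
{"api": "step_arm", "payload": {"commands": [[0, 0, 0, 0, 0, 0], [0, 0, 0, 0, 0, 0], [0, 0, 0, 0, 0, 0], [0, 0, 0, 0, 0, 0], [0, 0, 0, 0, 0, 0], [0, 0, 0, 0, 0, 0]], "grip": 80}}

```text
time_s: 9.72
tool_pos: [535.5, 324.5, 202.2]
eef_rot: [-0.0, 0.978, 0.21, 0.0]
contact_force: [0.3, 0.2, -0.1]
opening: 0.938
grasp_force: 0.0
```

Call:
{"api": "step_arm", "payload": {"commands": [[0, 0, -20, 0, 0, 0], [0, 0, -60, 0, 0, 0], [0, 0, -110, 0, 0, 0], [0, 0, -137, 0, 0, 0], [0, 0, -137, 0, 0, 0], [0, 0, -137, 0, 0, 0], [0, 0, -137, 0, 0, 0]]}}

```text
time_s: 10.6
tool_pos: [534.7, 324.0, 336.9]
eef_rot: [0.0, 0.978, 0.21, -0.002]
contact_force: [-0.8, -0.3, 0.3]
opening: 0.934
grasp_force: 0.0
```

```bash
cat > spot.py <<'E'
from h import *
np.set_printoptions(precision=2,suppress=True)
s=get_state();W=cam("wrist",s);im=read_camera("wrist");cv2.imwrite("pics/w3.png",im);g=cv2.cvtColor(im,cv2.COLOR_BGR2GRAY)
print(s["tool_pos"],s["contact_force"])
c=np.array([535.65,324.1]);d=np.array([np.cos(.419),np.sin(.419)])
def ell(X,inv):
    x,y=proj(W,X).astype(int);r=15
    k=g[y-r:y+r,x-r:x+r];mm=((k<35) if inv else (k>120)).astype(np.uint8)
    k=max(cv2.findContours(mm,0,2)[0],key=cv2.contourArea);q=np.array(cv2.minEnclosingCircle(k)[0])+[x-r,y-r];print(q,cv2.contourArea(k),onz(W,q,58));return q
a=ell([*(c+13*d),58],0);b=ell([*(c-13*d),58],1)
A=onz(W,a,58);B=onz(W,b,58);print("c",(A+B)/2,np.linalg.norm(A-B),np.degrees(np.arctan2(*(A-B)[1::-1])))
m=((g>150)).astype(np.uint8);k=max(cv2.findContours(m,0,1)[0],key=cv2.contourArea).reshape(-1,2)
print("nest",cv2.minAreaRect(np.array([onz(W,p,30)[:2] for p in k],np.float32)))
t=[]
for n in("scene","side"):
    I=read_camera(n);p=proj(cam(n),[536,324,35]).astype(int);t.append(cv2.resize(I[p[1]-40:p[1]+40,p[0]-45:p[0]+45],(265,236),interpolation=cv2.INTER_CUBIC))
x,y=proj(W,[*c,58]).astype(int);t.append(cv2.resize(im[y-100:y+100,x-112:x+112],(265,236)))
cv2.imwrite("pics/m3.png",np.hstack(t))
E
python3 spot.py
```

```text
[534.7  324.05 336.88] [-0.83 -0.31  0.3 ]
[325.33 216.47] 113.5 [546.93 329.46  58.  ]
[325.07 251.79] 98.0 [523.34 319.08  58.  ]
c [535.13 324.27  58.  ] 25.764157068112354 23.736458537131814
nest ((503.9265441894531, 306.7759704589844), (199.75791931152344, 504.28668212890625), 2.5680038928985596)
```

View pics/m3.png

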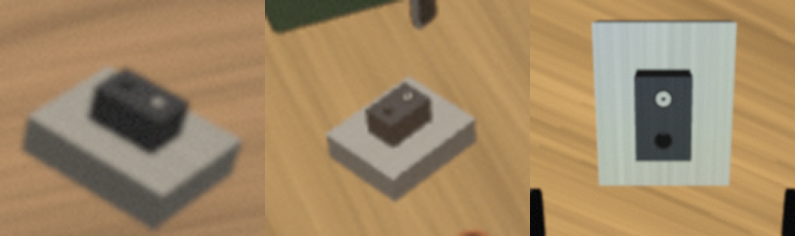

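The plug is fully home: the spot is at (546.9, 329.5), spacing 25.8 at the seated height, and it is aligned with the block. Now over to the gauge.

Call:
{"api": "step_arm", "payload": {"commands": [[-10, 21, -20, 0, 0, 2], [-27, 58, -20, 0, 0, 4], [-47, 100, -20, 0, 0, 7], [-67, 143, -20, 0, 0, 10], [-87, 186, -20, 0, 0, 13], [-107, 229, -20, 0, 0, 16], [-127, 272, -20, 0, 0, 19], [-147, 314, -20, 0, 0, 22], [-167, 357, -20, 0, 0, 25], [-187, 400, -20, 0, 0, 28], [-207, 442, -20, 0, 0, 31], [-227, 485, -20, 0, 0, 34], [-245, 523, -20, 0, 0, 36], [-260, 555, -20, 0, 0, 38], [-269, 574, -20, 0, 0, 38], [-273.4, 583, -20, 0, 0, 38], [-273.4, 583, -20, 0, 0, 38], [-273.4, 583, -20, 0, 0, 38], [-273.4, 583, -20, 0, 0, 38]], "grip": 85}}

```text
time_s: 13.12
tool_pos: [525.3, -318.4, 359.2]
eef_rot: [-0.0, 0.993, -0.119, -0.0]
contact_force: [-0.3, -0.2, -0.3]
opening: 0.993
grasp_force: 0.0
```

```bash
python3 - <<'E'
from h import *
np.set_printoptions(precision=2,suppress=True)
s=get_state();W=cam("wrist",s);im=read_camera("wrist");cv2.imwrite("pics/w4.png",im)
print(s["tool_pos"],s["eef_rot"],s["q"],proj(W,[523.5,-320,138]))
g=cv2.cvtColor(im,cv2.COLOR_BGR2GRAY);x,y=proj(W,[523.5,-320,138]).astype(int);r=70
k=g[y-r:y+r,x-r:x+r]
for c in cv2.findContours((k>150).astype(np.uint8),0,2)[0]:
    if cv2.contourArea(c)>150: print(cv2.minEnclosingCircle(c),cv2.contourArea(c),np.array(cv2.minEnclosingCircle(c)[0])+[x-r,y-r])
cv2.imwrite("pics/w4c.png",cv2.resize(im,(800,600)))
E
```

```text
[ 525.3  -318.37  359.22] [-0.    0.99 -0.12 -0.  ] [-0.66  0.24  1.68  0.    1.23  1.15] [330.06 266.84]
((127.5, 44.0), 12.971221923828125) 156.5 [387.5 240. ]
((127.5, 20.0), 19.704158782958984) 571.5 [387.5 216. ]
((69.5, 81.26258850097656), 90.35417175292969) 15123.5 [329.5  277.26]
((8.0, 15.0), 17.000099182128906) 443.0 [268. 211.]
```

View pics/w4c.png

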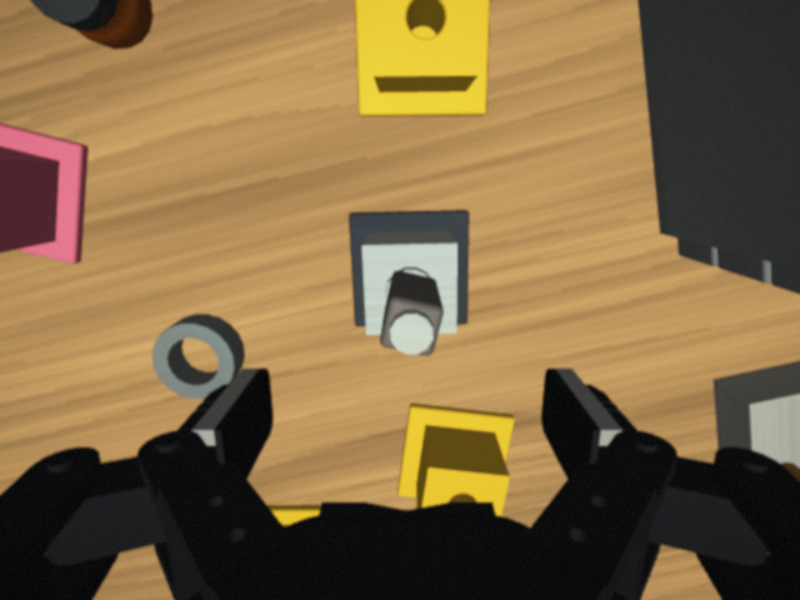

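This wrist view (800 px wide) shows the gauge's cap at (411,333) in the aluminium stand. Its square grip is turned about 9° clockwise from the tool. The grip's surroundings are clear at z≈100, since the neighbours stand only 62 mm high.

```bash
python3 - <<'E'
from h import *
np.set_printoptions(precision=2,suppress=True)
s=get_state();W=cam("wrist",s);im=cv2.imread("pics/w4.png");h=cv2.cvtColor(im,cv2.COLOR_BGR2HSV)
m=((h[...,1]<45)&(h[...,2]>150)).astype(np.uint8)
n,l=cv2.connectedComponents(m);k=cv2.findContours((l==l[266,329]).astype(np.uint8),0,1)[0][0]
c,r=cv2.minEnclosingCircle(k);print(c,r,cv2.contourArea(k));C=onz(W,c,138);print("cap",C,"radius mm",np.linalg.norm(onz(W,(c[0]+r,c[1]),138)-C))
for p in [(380,348),(434,356),(442,320),(387,305)]: print(onz(W,(p[0]/1.25,p[1]/1.25),130))
S=cam("scene");im=cv2.imread("pics/scene0.png")
print(two(W,c,S,(140.7,250.7)))
q=s["eef_rot"];R=Rn.from_quat([q[1],q[2],q[3],q[0]]).as_matrix();print(R.T@(C-s["tool_pos"]))
E
```

```text
(328.8676452636719, 267.0) 17.593210220336914 850.0
cap [ 523.56 -319.5   138.  ] radius mm 9.74273437687004
[ 517.23 -303.13  130.  ]
[ 507.32 -326.67  130.  ]
[ 523.78 -334.18  130.  ]
[ 536.72 -311.52  130.  ]
(array([ 523.23, -318.6 ,  137.85]), np.float64(1.827765308493597))
[ -1.44   1.42 221.27]
```

Cap at (523.5, -319.5, 138), radius 9.7 — consistent. Grip yaw -23°, so I'll turn +9, descend 102 and close.

Call:
{"api": "step_arm", "payload": {"commands": [[-1.4, 1.4, 0, 0, 0, 5], [-1.4, 1.4, 20, 0, 0, 9], [-1.4, 1.4, 50, 0, 0, 9], [-1.4, 1.4, 75, 0, 0, 9], [-1.4, 1.4, 92, 0, 0, 9], [-1.4, 1.4, 102, 0, 0, 9], [-1.4, 1.4, 102, 0, 0, 9], [-1.4, 1.4, 102, 0, 0, 9], [-1.4, 1.4, 102, 0, 0, 9]]}}

```text
time_s: 14.3
tool_pos: [523.9, -320.8, 258.4]
eef_rot: [0.0, 0.98, -0.198, 0.001]
contact_force: [0.0, 0.7, -0.2]
opening: 0.994
grasp_force: 0.0
```

Call:
{"api": "step_arm", "payload": {"commands": [[0, 0, 0, 0, 0, 0], [0, 0, 0, 0, 0, 0], [0, 0, 0, 0, 0, 0], [0, 0, 0, 0, 0, 0], [0, 0, 0, 0, 0, 0], [0, 0, 0, 0, 0, 0], [0, 0, 0, 0, 0, 0], [0, 0, 0, 0, 0, 0], [0, 0, 0, 0, 0, 0], [0, 0, 0, 0, 0, 0], [0, 0, 0, 0, 0, 0], [0, 0, 0, 0, 0, 0]], "grip": 15}}

```text
time_s: 15.8
tool_pos: [523.5, -320.5, 257.4]
eef_rot: [0.0, 0.98, -0.198, 0.0]
contact_force: [0.2, 0.2, 2.6]
opening: 0.297
grasp_force: 58.8
```

```bash
python3 - <<'E'
from h import *
s=get_state();print(s["time_s"],s["tool_pos"],s["eef_rot"],s["contact_force"],s["opening"],s["grasp_force"])
E
```

```text
15.8 [ 523.49169818 -320.50943856  257.38271946] [ 1.06340753e-04  9.80270693e-01 -1.97659615e-01  1.86352012e-04] [0.24255342 0.20421486 2.57119557] 0.2972892708417087 58.77740442752838
```

Gripped: opening 25.4 against a 26 mm grip. I'll lift 100 mm and carry it over to the spot, turning the wrist back to stay in joint 6's range.

Call:
{"api": "step_arm", "payload": {"commands": [[0, 0, -10, 0, 0, 0], [0, 0, -30, 0, 0, 0], [0, 0, -55, 0, 0, 0], [0, 0, -80, 0, 0, 0], [0, 0, -95, 0, 0, 0], [0, 0, -100, 0, 0, 0], [0, 0, -100, 0, 0, 0]]}}

```text
time_s: 16.68
tool_pos: [523.2, -320.3, 357.1]
eef_rot: [-0.0, 0.98, -0.198, -0.0]
contact_force: [0.7, -0.4, -1.9]
opening: 0.295
grasp_force: 58.9
```

Call:
{"api": "step_arm", "payload": {"commands": [[-4, -10, 0, 0, 0, 0], [-11, -30, 0, 0, 0, -2], [-23, -61, 0, 0, 0, -5], [-38, -100, 0, 0, 0, -8], [-53, -140, 0, 0, 0, -11], [-68, -180, 0, 0, 0, -14], [-83, -220, 0, 0, 0, -17], [-98, -260, 0, 0, 0, -20], [-114, -300, 0, 0, 0, -23], [-129, -340, 0, 0, 0, -26], [-144, -380, 0, 0, 0, -29], [-159, -420, 0, 0, 0, -32], [-174, -460, 0, 0, 0, -35], [-189, -500, 0, 0, 0, -38], [-203, -536, 0, 0, 0, -41], [-214, -566, 0, 0, 0, -44], [-222, -588, 0, 0, 0, -46], [-228, -602, 0, 0, 0, -47], [-230.2, -608.3, 0, 0, 0, -47], [-230.2, -608.3, 0, 0, 0, -47]]}}

```text
time_s: 19.18
tool_pos: [547.0, 329.4, 357.1]
eef_rot: [0.0, 0.978, 0.21, -0.0]
contact_force: [0.2, 1.2, -1.8]
opening: 0.295
grasp_force: 59.0
```

Call:
{"api": "step_arm", "payload": {"commands": [[0, 0, 5, 0, 0, 0], [0, 0, 15, 0, 0, 0], [0, 0, 25, 0, 0, 0], [0, 0, 28, 0, 0, 0], [0, 0, 28, 0, 0, 0], [0, 0, 28, 0, 0, 0]]}}

```text
time_s: 19.92
tool_pos: [547.1, 329.6, 329.6]
eef_rot: [-0.0, 0.978, 0.21, 0.0]
contact_force: [0.6, 0.3, -1.4]
opening: 0.296
grasp_force: 59.0
```

```bash
cat > tip.py <<'E'
from h import *
np.set_printoptions(precision=2,suppress=True)
s=get_state();print(s["time_s"],s["tool_pos"],s["eef_rot"],s["contact_force"],s["opening"],s["grasp_force"])
t=[];T=np.array(s["tool_pos"])-[0,0,249.4]
for n in("scene","side"):
    I=read_camera(n);C=cam(n);p=proj(C,[547,329.5,90]).astype(int)
    o=p-[39,58];print(n,"origin",o,"tip pred",(proj(C,T)-o)*5,"spot pred",(proj(C,[547,329.5,58])-o)*5)
    t.append(cv2.resize(I[o[1]:o[1]+116,o[0]:o[0]+78],None,fx=5,fy=5,interpolation=cv2.INTER_CUBIC))
cv2.imwrite("pics/m4.png",np.hstack(t))
E
python3 tip.py
```

```text
19.925 [547.1  329.62 329.59] [-0.    0.98  0.21  0.  ] [ 0.6   0.35 -1.41] 0.29575074702333887 59.03299033641815
scene origin [458 161] tip pred [192.21 314.29] spot pred [179.95 360.22]
side origin [235  77] tip pred [196.81 305.11] spot pred [199.48 336.12]
```

View pics/m4.png

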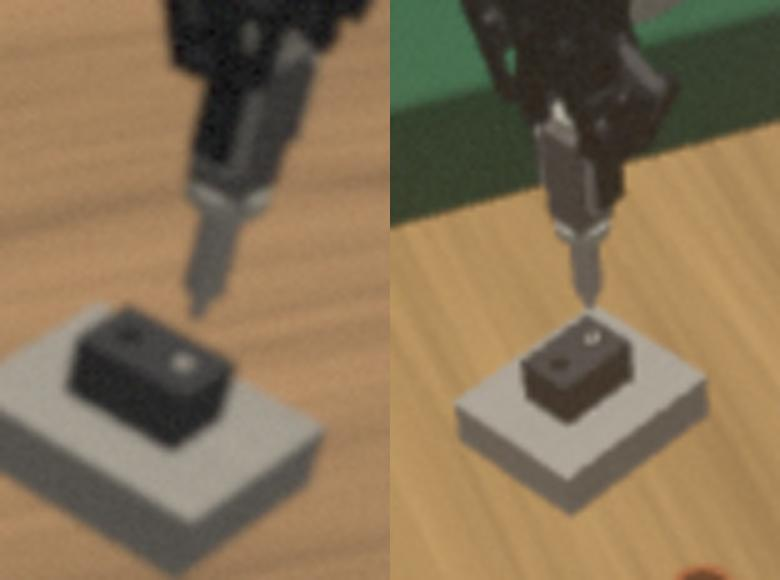

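In both views the tip (198,318)/(590,305) and the spot (184,362)/(592,337) deviate from their predictions by the same pixels, so the tip is centred over the spot to about 1 mm. I'll lower it gently.

Call:
{"api": "step_arm", "payload": {"commands": [[0, 0, 6, 0, 0, 0], [0, 0, 12, 0, 0, 0], [0, 0, 17, 0, 0, 0], [0, 0, 19, 0, 0, 0], [0, 0, 19, 0, 0, 0], [0, 0, 19, 0, 0, 0], [0, 0, 19, 0, 0, 0]]}}

```text
time_s: 20.9
tool_pos: [547.0, 329.6, 310.5]
eef_rot: [-0.0, 0.978, 0.21, 0.0]
contact_force: [0.5, -0.1, -1.4]
opening: 0.296
grasp_force: 59.0
```

Call:
{"api": "step_arm", "payload": {"commands": [[0, 0, 1, 0, 0, 0], [0, 0, 2, 0, 0, 0], [0, 0, 3, 0, 0, 0], [0, 0, 4, 0, 0, 0], [0, 0, 5, 0, 0, 0], [0, 0, 6, 0, 0, 0], [0, 0, 6, 0, 0, 0], [0, 0, 6, 0, 0, 0]]}}

```text
time_s: 21.9
tool_pos: [547.0, 329.6, 304.4]
eef_rot: [-0.0, 0.978, 0.21, 0.0]
contact_force: [-1.3, -0.3, 0.4]
opening: 0.296
grasp_force: 59.0
```

Call:
{"api": "step_arm", "payload": {"commands": [[0, 0, 1, 0, 0, 0], [0, 0, 2, 0, 0, 0], [0, 0, 3, 0, 0, 0], [0, 0, 3, 0, 0, 0], [0, 0, 3, 0, 0, 0], [0, 0, 3, 0, 0, 0], [0, 0, 3, 0, 0, 0]]}}

```text
time_s: 22.78
tool_pos: [547.0, 329.6, 301.3]
eef_rot: [-0.0, 0.978, 0.21, 0.0]
contact_force: [-0.9, 1.0, 1.8]
opening: 0.299
grasp_force: 59.1
```

```bash
python3 tip.py
```

```text
22.775 [546.96 329.56 301.27] [-0.    0.98  0.21  0.  ] [-0.95  0.96  1.79] 0.2991684669123357 59.13167595863342
scene origin [458 161] tip pred [176.81 372.63] spot pred [179.95 360.22]
side origin [235  77] tip pred [200.12 344.44] spot pred [199.48 336.12]
```

View pics/m4.png

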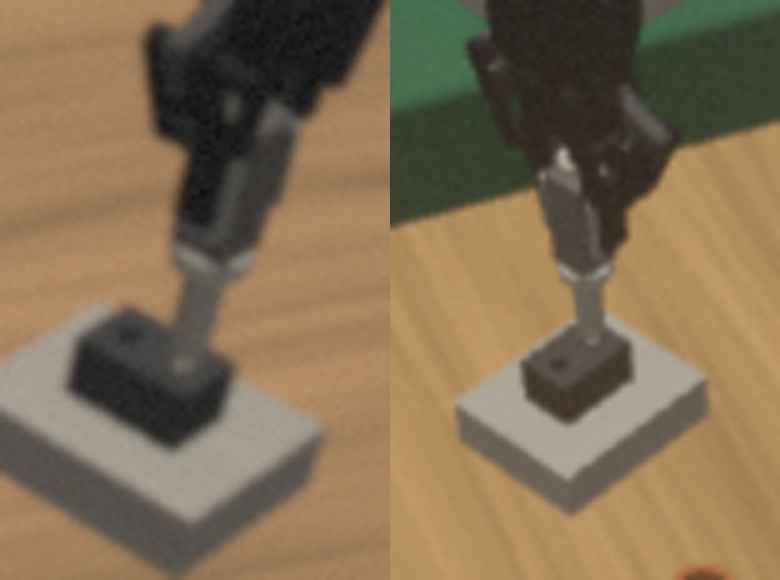

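The tip sits on the spot in both views, at (185,365) and (592,340), and the gauge is upright. The push is about 3.2 N with roughly 6 mm of travel. I'll hand in.

```bash
python3 -c "
from plant import *
print(close_job())"
```

```text
the job is handed in; nothing more can be done
None
```

I seated and released the plug in the socket, and handed the job in after about 23 s with the gauge held upright on the ringed spot, pressing about 3.2 N with the tip about 6 mm in; the judge returned no result.

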